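# Put the rim lock away and pin the drawer shut

## Task

Put the rim lock away in the small wooden chest: pull the drawer well open, lay the lock down on the drawer's floor (keep hold of it until it is there, do not drop it in), and push the drawer fully shut. Then take the locking pin from its wooden block and push it down through the strap on the chest and the lug of the drawer beneath it until its collar sits on the strap. Do not disturb the lock case, the padlock and the big nut that lie about.

Things in the scene. Friction and masses are not known exactly. Their poses are not given: they have to be found in the camera images.
- chest: Fixed low wooden chest with one drawer, 200 deep (x) x 280 wide (y) x 98 high. Origin: under the middle of its carcass, on the bench. Its own -x points out of its face to the robot (the drawer opens that way), y to its left as seen from the robot, z up. The face of the carcass is at x = -100; the drawer front, 15 thick, covers it. Top at z = 98, with a flat steel strap (5 thick, 32 wide, top at z = 103) at y = +90 that overhangs forward to x = -146.
- drawer (a joint): The drawer's slide: 0 when fully shut, positive when pulled out, at most 0.16 m. It may start a little ajar. It runs freely (about 1.5 N of friction) and stays where it is left.
- drawer_handle (a point): Middle of the drawer's steel bow handle, moves with the drawer: a round bar of 10 diameter, 100 long, along the chest's y, 55 in front of the drawer front, 71 above the bench (27 below the chest's top), 45 right of the chest's middle. Site axes are the chest's axes.
- drawer_floor (a point): Point on the inner floor of the drawer (21 above the bench), 70 behind the back of the drawer front and 10 right of the middle; moves with the drawer; axes are the chest's. The inner space is 158 in x, 238 in y; side walls of the box stand 44 above the floor, the drawer front 75 above it. With the drawer open by d the inner floor is free of the chest's top from the front panel back to d behind it.
- rim_lock: Loose zinc rim lock lying flat, about 0.38 kg: a bar 28 wide (x) x 140 long (y from -56 to +84) x 24 high, with a 24 diameter knob on top at y = +44 up to z = 37 and a narrower bolt, 12 wide, at the -y end to y = -84. Origin: on its underside, at the middle of its whole 169 length. Grip the plain bar across x near the origin.
- pin_block: Fixed wooden holder block 60 x 60 x 50 high, with one upright hole, 13 wide and 44 deep, in the middle of its top. Origin: centre of its underside.
- lock_pin: Loose steel locking pin, 0.07 kg, standing upright in the block with its collar resting on the block top. Origin: its tip (lower end); z points up along it. Shank 10 diameter and 40 long with a tapered tip; then a collar 22 diameter, 5 thick (z = 40 to 45); then a round grip 18 diameter, 33 tall (z = 45 to 78) by which to hold it.
- lug_hole (a point): Centre of the hole in the chest's steel strap, at the strap's top face, 103 above the bench; z up. The hole is 13 wide and goes through the strap, which is 5 thick. The drawer's lug, also 5 thick with a 13 hole, lies 2 below it when the drawer is shut; below that is free space down to the bench.
- drawer_lug_hole (a point): Centre of the hole in the drawer's lug, at its top face, 96 above the bench; moves with the drawer; exactly below lug_hole when the drawer is fully shut.
- lock_case: Bystander: loose mortise lock case, 74 x 78 x 16, flat with a brass face plate; origin under its middle.
- padlock: Bystander: loose brass padlock, 59 x 38 x 13; origin under its middle.
- big_nut: Bystander: loose steel hexagon nut, 35 x 30 x 16; origin under its middle.
Things that resemble listed ones, but are neither listed nor needed, are in the scene too. There is more than one size of the rim_lock; the job needs the larger.

How it is judged:
By the outcome, as a careful person would: the job done as asked, in the order asked, and still so for the second after the job is handed in, with the robot touching nothing.
It also fails if it takes over 72 s, if anything falls off the work surface, if the arm or the gripper's body presses on something with over 40 N, if the wrist force passes 120 N, or if a joint passes its speed limit or range.

## Robot

A 6-joint arm with a two-finger parallel gripper is mounted at the origin on a cart in front of the work surface, level with it; the furniture and walls round the work are solid. World frame = base frame: x ahead of the robot, y to its left, z up, the work surface at z = 0. Lengths are in m, angles in rad, forces in N, time in s.
With the tool pointing down it reaches from about 0.425 to 0.95 m from the base axis. Payload 3.5 kg.
Tool frame: the origin (TCP) lies between the finger pads; the fingertips stand 11 mm ahead of it and the grasp point (between the pads) lies 8 mm behind it; z points along the fingers, y is the line along which they close (so a half turn about z gives the same grasp; the last joint's range is limited). The gripper opens to 85 mm and grips with 20 to 120 N. Pads are 22 mm wide; open, the fingers measure 114 mm over their backs; the gripper's body (76 mm by 85 mm) begins 54 mm behind the grasp point. The pads swing forward as they close: fully open they stand 13 mm farther back than shut.
Start: joints at [0.97, 0.286, 1.577, -0, 1.279, -0.15], TCP at [0.294, 0.608, 0.242] pointing down, gripper open.
Joint ranges: [-2.77, 2.77], [-0.9, 2.22], [0.21, 2.48], [-1.53, 4.67], [0.24, 2.81], [-2.84, 2.84]. Speed limits (rad/s): [2.79, 2.79, 3.14, 3.14, 3.14, 3.14].

## Interface

Orientations are given as a 3x3 rotation matrix whose columns are the frame's x, y, z axes.
In Python, from bench import arm gives the robot as it stands. Calls block until the motion is done:
- arm.move_to(position, orientation): joint-space move of the TCP to a pose.
- arm.servo_line(position, rate=0.15, attitude=None): straight line of the TCP; attitude=None keeps the orientation; rate is the mean speed in m/s.
- arm.set_joints(angles): joint-space move.
- arm.gripper_to(opening): finger opening in m; the grip force is fixed at half the most; returns when the fingers have stopped.
- arm.hold(seconds).
- arm.ik(position, orientation): joint angles nearest the present ones, or None.
- arm.state(): the state.
- arm.camera(name): name is "scene" or "side" or "wrist"; returns a dict with "pixels" (400x640x3 uint8, blue, green, red), "intrinsics" (3x3 intrinsics, pixels), "cam_to_world" (4x4, takes a point from camera to world coordinates). Camera axes: x right, y down, z forward; pixel columns grow to the right and rows downward; lengths in m; the calibration is good to about 2 mm. A picture is of the moment at which its call begins. There is no depth.
A pose or a line that the arm cannot do raises arm.IKError and nothing moves.
- arm.job_done(): hands the job in; it is judged then, once.
Trained networks look in a picture, given as the dict that the camera call returned (one of the last four; its "shot" number tells which), for a name from the list of things; names that differ only in an ending like _2 or _b are one class to them, and where a whole thing is asked for, a point or a joint stands for the part that bears it (a point fixed in the world has none). Each returns a list of dicts, best first, with "conf" (0 to 1); they miss things now and then, are a little off and sometimes report something else, mostly with a low value. They report only what shows in the picture. A call takes as long as a camera call. They do not tell look-alikes from the thing itself.
- arm.boxes_of(picture, target): "location" ([x, y, z] in m, in the coordinates of the camera as it stood for that picture, good to about 4 mm: the middle of the surface that is visible of it).
The state is a dict: "time_s": time; "q": joint angles; "joint_velocities": joint speeds; "effort": joint torques, N m; "tcp_pos": TCP position; "tool_rot": TCP orientation; "wrist_force": force on the tool from outside, world axes, zero at the start; "torque": the same for the moment, N m; "finger_gap": finger opening in m; "grasp_force": force on a finger pad.
Only numpy, scipy, OpenCV 4.12 (cv2) and the standard library are available. Lean on these libraries where they do the work, as an engineer would, in place of code of your own. Each camera call takes 0.05 s, during which the arm holds its last target. There are 200 camera calls.

## Working session

There is one attempt and no reset: what is moved stays moved. The work goes in short steps, each a Python script; the robot and the scene stay as the last script left them, time stands still between calls to the robot, and variables do not carry over. Pictures are saved under pics/ and viewed, at most 10 in all, crops included, and the job is handed in when it is done.

```bash
ls; mkdir -p pics
cat > h.py <<'E'
from bench import arm
import numpy as np, cv2
def pix(p,P):
    T=np.linalg.inv(p["cam_to_world"]); c=T[:3,:3]@np.array(P)+T[:3,3]; u=np.array(p["intrinsics"])@c; return u[:2]/u[2]
def ray(p,uv,z):
    T=np.array(p["cam_to_world"]); d=T[:3,:3]@np.linalg.inv(p["intrinsics"])@np.array([uv[0],uv[1],1.]); o=T[:3,3]
    return o+d*(z-o[2])/d[2]
def det(p,n,mc=.2):
    T=np.array(p["cam_to_world"])
    return [(round(b["conf"],2),(T[:3,:3]@np.array(b["location"])+T[:3,3]).round(4).tolist(),pix(p,T[:3,:3]@np.array(b["location"])+T[:3,3]).round().tolist()) for b in arm.boxes_of(p,n) if b["conf"]>mc]
E
python3 - <<'E'
from h import *
for c in("scene","side"):
    p=arm.camera(c); cv2.imwrite(f"pics/{c}0.png",p["pixels"]); print(c,np.array(p["cam_to_world"]).round(3).tolist())
    for n in("chest","drawer","drawer_handle","rim_lock","pin_block","lock_pin","lock_case","padlock","big_nut","drawer_lug_hole"):print(n,det(p,n))
E
```

```text
pics
scene [[-0.826, -0.389, 0.408, 0.156], [-0.563, 0.585, -0.583, 0.771], [-0.012, -0.711, -0.703, 0.91], [0.0, 0.0, 0.0, 1.0]]
chest [(0.7, [0.7513, 0.0566, 0.0985], [300.0, 176.0])]
drawer [(0.66, [0.6632, 0.0182, 0.0717], [332.0, 186.0])]
drawer_handle [(0.97, [0.6616, 0.0186, 0.0705], [332.0, 187.0])]
rim_lock [(0.66, [0.7502, 0.0571, 0.0957], [300.0, 177.0]), (0.59, [0.6049, 0.4859, 0.0179], [242.0, 325.0])]
pin_block [(0.74, [0.5188, -0.336, 0.0367], [425.0, 151.0])]
lock_pin [(0.66, [0.695, -0.3103, 0.0093], [376.0, 144.0]), (0.58, [0.5281, -0.3525, 0.0775], [427.0, 138.0])]
lock_case [(0.59, [0.6934, -0.3137, 0.0095], [376.0, 144.0])]
padlock [(0.48, [0.6851, 0.374, 0.014], [249.0, 277.0])]
big_nut []
drawer_lug_hole [(0.85, [0.668, 0.0203, 0.0736], [330.0, 186.0])]
side [[-1.0, 0.009, 0.013, 0.605], [-0.006, 0.491, -0.871, 1.397], [-0.015, -0.871, -0.491, 0.82], [0.0, 0.0, 0.0, 1.0]]
chest [(0.58, [0.7677, 0.1175, 0.1013], [271.0, 196.0])]
drawer [(0.76, [0.6722, 0.0251, 0.0751], [305.0, 189.0]), (0.4, [0.6792, 0.3799, 0.0134], [298.0, 276.0])]
drawer_handle [(0.8, [0.6621, 0.0318, 0.0722], [308.0, 191.0])]
rim_lock [(0.92, [0.5102, 0.375, 0.0274], [365.0, 270.0]), (0.72, [0.6033, 0.4834, 0.0184], [328.0, 302.0])]
pin_block [(0.52, [0.5276, -0.333, 0.0378], [347.0, 152.0]), (0.34, [0.682, 0.3825, 0.0147], [297.0, 276.0])]
lock_pin []
lock_case [(0.66, [0.5282, -0.3316, 0.0386], [347.0, 152.0]), (0.5, [0.6926, -0.3328, 0.0135], [303.0, 158.0])]
padlock [(0.75, [0.681, 0.3833, 0.0137], [298.0, 277.0])]
big_nut [(0.68, [0.6976, 0.2764, 0.0125], [293.0, 253.0])]
drawer_lug_hole [(0.66, [0.6653, 0.0249, 0.0757], [307.0, 189.0])]
```

View pics/scene0.png

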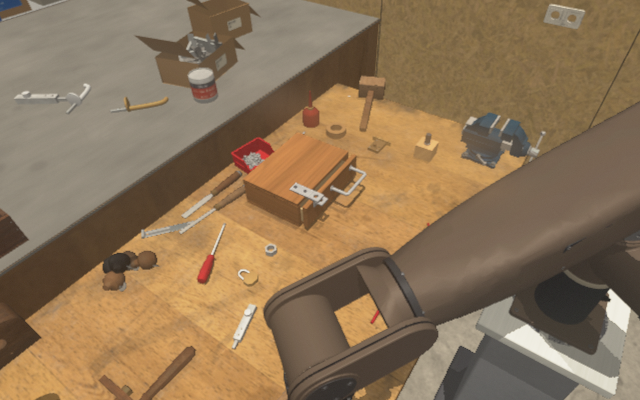

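View pics/side0.png

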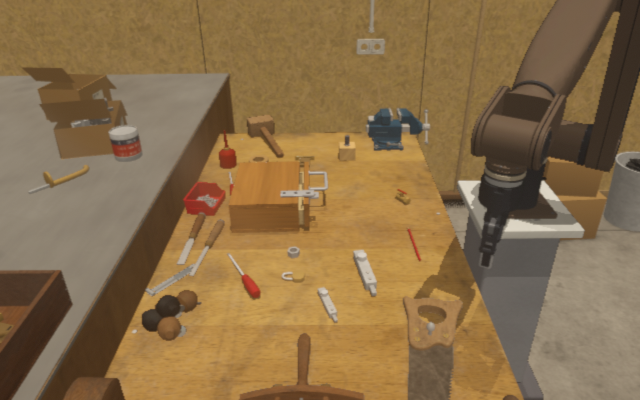

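Scene view: the chest is at about (300,176), its drawer slightly ajar, with the strap at (308,192), the handle at (350,183) and the pin in its block at (426,148). Side view, rim lock candidates: a large one at (365,270) and a small one at (328,303). The other on-bench items are the padlock (295,277), the nut (293,252) and the case (303,160). The large one fits the description, so I'll check it with a close crop.

Run:
```python
from h import *
p=arm.camera("side"); a=p["pixels"]
A=cv2.resize(a[240:325,290:400],None,fx=5,fy=5,interpolation=cv2.INTER_CUBIC)  # 550x425
B=cv2.resize(a[155:240,225:345],None,fx=5,fy=5,interpolation=cv2.INTER_CUBIC) #600x425
cv2.imwrite("pics/cropA.png",A);cv2.imwrite("pics/cropB.png",B)
print(p["intrinsics"])
for n in((365,252),(373,291),(320,290),(336,319)): print(n,ray(p,n,.02))
```

```text
[[501.86431628   0.         320.13520398]
 [  0.         501.86431628 196.35983083]
 [  0.           0.           1.        ]]
(365, 252) [0.50249126 0.28600732 0.02      ]
(373, 291) [0.49460516 0.44736289 0.02      ]
(320, 290) [0.62336205 0.44224256 0.02      ]
(336, 319) [0.58645566 0.54315991 0.02      ]
```

View pics/cropA.png

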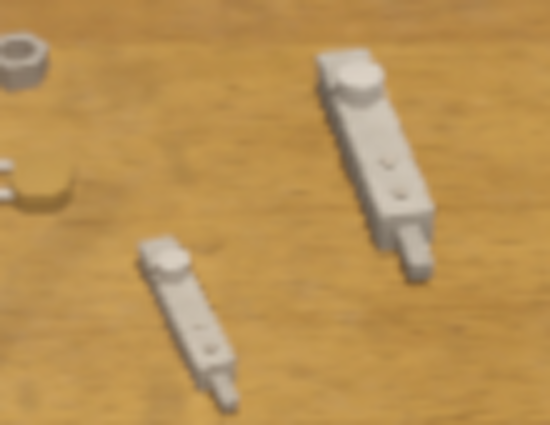

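View pics/cropB.png

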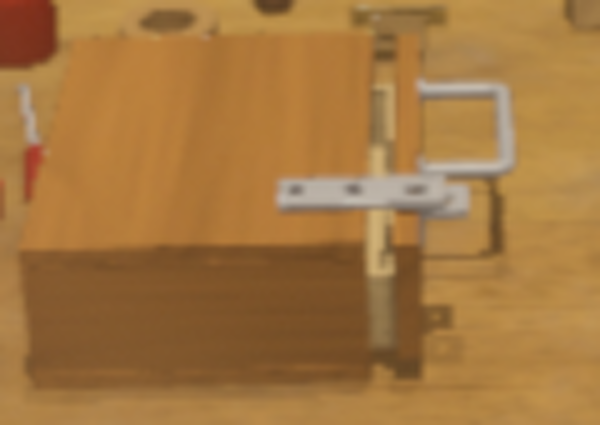

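Crop A: the larger lock runs from the knob end at the top to the bolt at the bottom and is about 165 mm long, against about 107 mm for the small one, so I choose the large one. Crop B: the drawer is about 25 mm ajar, and the strap hole is near crop (415,190). Next I'll work out the poses and look from the wrist.

```bash
cat >> h.py <<'E'
def Rd(yaw): # tool down, tool y (closing) along direction yaw+90deg ; tool x along yaw
    c,s=np.cos(yaw),np.sin(yaw); x=np.array([c,s,0]); z=np.array([0,0,-1.]); return np.column_stack([x,np.cross(z,x),z])
E
python3 - <<'E'
from h import *
p=arm.camera("side")
print([ray(p,(225+u/5,155+v/5),.098).round(4).tolist() for u,v in((372,35),(368,245),(22,250),(75,38))])
print('hole',ray(p,(225+415/5,155+190/5),.103), 'handle ends',ray(p,(225+508/5,155+85/5),.071),ray(p,(225+508/5,155+165/5),.071))
s=arm.state(); print(s["tool_rot"],s["tcp_pos"],s["time_s"])
w=arm.camera("wrist"); T=np.array(w["cam_to_world"]); R=np.array(s["tool_rot"])
print('cam in tool',(R.T@(T[:3,3]-s["tcp_pos"])).round(3),(R.T@T[:3,:3]).round(3).tolist(),w["intrinsics"][0][0])
for yaw in(np.pi/2,-np.pi/2,0,np.pi):
  for P in((.66,.0,.063),(.53,0,.063),(.5,.37,.2),(.7,.1,.3),(.52,-.34,.2)):
    q=arm.ik(P,Rd(yaw)); print(round(yaw,1),P,None if q is None else np.round(q,2))
E
```

```text
[[0.6948, -0.1204, 0.098], [0.6853, 0.1583, 0.098], [0.8833, 0.1604, 0.098], [0.8938, -0.1205, 0.098]]
hole [0.65979775 0.10301635 0.103     ] handle ends [ 0.60423938 -0.09770264  0.071     ] [0.60477729 0.01408239 0.071     ]
[[-9.00096703e-01  4.35690170e-01 -2.16372024e-05]
 [ 4.35690170e-01  9.00096701e-01 -6.67388288e-05]
 [-9.60187715e-06 -6.94985162e-05 -9.99999998e-01]] [0.29404163 0.60756728 0.24228406] 1.2
cam in tool [ 0.083 -0.    -0.131] [[-0.001, -0.946, -0.326], [1.0, -0.001, 0.0], [-0.001, -0.326, 0.946]] 356.00526063726073
1.6 (0.66, 0.0, 0.063) [-0.15  0.44  1.72 -0.    0.97 -0.15]
1.6 (0.53, 0, 0.063) [-0.19  0.2   2.05 -0.    0.9  -0.19]
1.6 (0.5, 0.37, 0.2) [ 0.47  0.21  1.75 -0.    1.18  0.47]
1.6 (0.7, 0.1, 0.3) [-0.    0.32  1.43 -0.    1.39 -0.  ]
1.6 (0.52, -0.34, 0.2) [-0.74  0.21  1.75 -0.    1.18 -0.74]
-1.6 (0.66, 0.0, 0.063) None
-1.6 (0.53, 0, 0.063) None
-1.6 (0.5, 0.37, 0.2) [ 0.47  0.21  1.75 -0.    1.18 -2.67]
-1.6 (0.7, 0.1, 0.3) None
-1.6 (0.52, -0.34, 0.2) [-0.74  0.21  1.75 -0.    1.18  2.4 ]
0 (0.66, 0.0, 0.063) [-0.15  0.44  1.72 -0.    0.97  1.42]
0 (0.53, 0, 0.063) [-0.19  0.2   2.05 -0.    0.9   1.38]
0 (0.5, 0.37, 0.2) [ 0.47  0.21  1.75 -0.    1.18  2.04]
0 (0.7, 0.1, 0.3) [-0.    0.32  1.43 -0.    1.39  1.57]
0 (0.52, -0.34, 0.2) [-0.74  0.21  1.75 -0.    1.18  0.83]
3.1 (0.66, 0.0, 0.063) [-0.15  0.44  1.72 -0.    0.97 -1.72]
3.1 (0.53, 0, 0.063) [-0.19  0.2   2.05 -0.    0.9  -1.76]
3.1 (0.5, 0.37, 0.2) [ 0.47  0.21  1.75 -0.    1.18 -1.1 ]
3.1 (0.7, 0.1, 0.3) [-0.    0.32  1.43 -0.    1.39 -1.57]
3.1 (0.52, -0.34, 0.2) [-0.74  0.21  1.75 -0.    1.18 -2.31]
```

Run:
```python
from h import *
for i,(P,f) in enumerate((((.53,.36,.25),'lock'),((.67,.0,.3),'chest'))):
    arm.move_to(P,Rd(np.pi/2)); arm.hold(.2)
    p=arm.camera("wrist"); cv2.imwrite(f"pics/w_{f}.png",p["pixels"]); np.savez(f"w_{f}.npz",K=p["intrinsics"],T=p["cam_to_world"])
    for n in("rim_lock","drawer_handle","chest","drawer_lug_hole"): print(f,n,det(p,n))
print(arm.state()["time_s"])
```

```text
lock rim_lock [(0.93, [0.509, 0.3661, 0.0225], [301.0, 164.0]), (0.72, [0.6616, 0.1266, 0.0374], [431.0, 362.0]), (0.67, [0.6098, 0.4755, 0.0132], [406.0, 48.0])]
lock drawer_handle [(0.71, [0.658, 0.1222, 0.0415], [428.0, 368.0])]
lock chest [(0.71, [0.8286, 0.1577, 0.0387], [576.0, 342.0])]
lock drawer_lug_hole []
chest rim_lock []
chest drawer_handle [(0.91, [0.6711, 0.008, 0.0759], [322.0, 163.0])]
chest chest [(0.83, [0.771, 0.0417, 0.0959], [430.0, 132.0])]
chest drawer_lug_hole [(0.78, [0.6682, 0.0141, 0.0734], [319.0, 156.0])]
4.8917
```

View pics/w_lock.png

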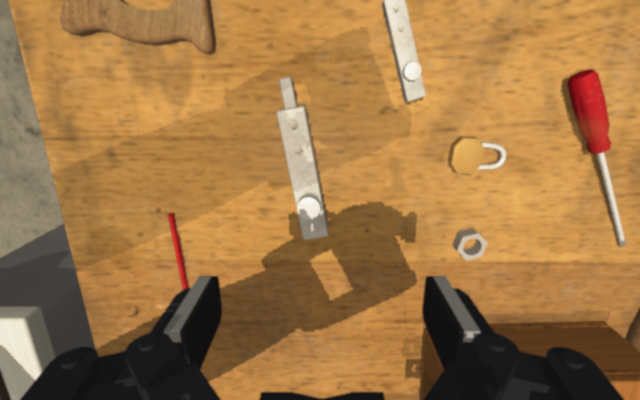

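View pics/w_chest.png

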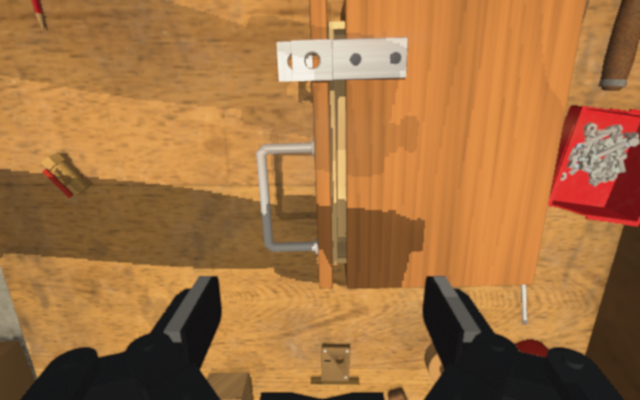

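Lock view: the knob end is at (314,237), the bar's other end at (291.5,110) and the bolt tip at (286,78). Chest view: the strap hole is at (312,60), the drawer lug hole at (291,61), the handle bar runs from (263,150) to (269,245), and the carcass front edge is near u=346.

Run:
```python
from h import *
def L(f):
    d=np.load(f"w_{f}.npz"); return dict(intrinsics=d["K"],cam_to_world=d["T"])
p=L("lock"); e1=ray(p,(314.5,237),.024);e2=ray(p,(291.5,110),.024);b=ray(p,(286,78),.015)
u=(e1-e2)[:2];l=np.linalg.norm(u);u/=l
print('lock len',l,'origin',e1[:2]-u*.084,e2[:2]-u*-.056,b[:2]+u*.084,'ydir ang',np.arctan2(u[1],u[0]))
p=L("chest")
print('hole',ray(p,(312,60),.103),'lug',ray(p,(291,61),.096))
a,b=ray(p,(263,150),.071),ray(p,(268.5,245),.071);print('bar',a,b,(a+b)/2,np.arctan2(-(a-b)[0],(a-b)[1]))
a,b=ray(p,(277,41),.103),ray(p,(407,38),.103);print('strap',a,b,np.arctan2(*(b-a)[[1,0]]))
for y in(100,200,280): print(ray(p,(346,y),.098))
# hough-ish: measure hole & edges by crop upscaled
im=cv2.imread("pics/w_chest.png"); cv2.imwrite("pics/strap.png",cv2.resize(im[25:95,265:420],None,fx=5,fy=5,interpolation=cv2.INTER_CUBIC))
```

```text
lock len 0.1361327393361788 origin [0.50885114 0.36790782] [0.5094661  0.36408977] [0.50864163 0.365795  ] ydir ang -1.4111004875589936
hole [0.66208557 0.10302051 0.103     ] lug [0.64357853 0.10258515 0.096     ]
bar [0.61094635 0.02012309 0.071     ] [ 0.61152075 -0.08580859  0.071     ] [ 0.61123355 -0.03284275  0.071     ] 0.005422258409022444
strap [0.63279197 0.11778637 0.103     ] [0.74183446 0.12022075 0.103     ] 0.02232138462619043
[0.69220914 0.0700671  0.098     ]
[ 0.69442388 -0.02429678  0.098     ]
[ 0.69652722 -0.11391374  0.098     ]
```

View pics/strap.png

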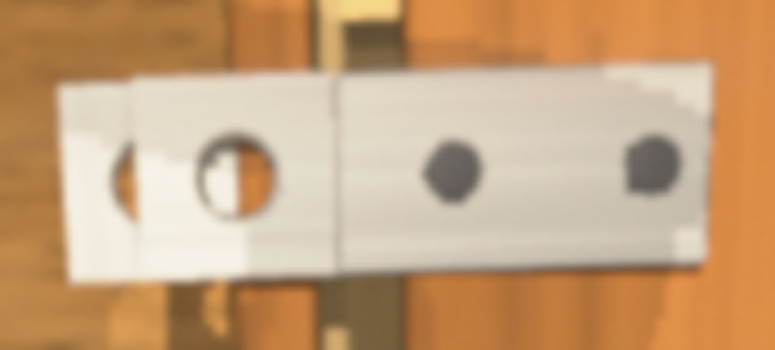

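Run:
```python
from h import *
R=Rd(np.pi/2+.0225); c=np.array([np.cos(.0225),np.sin(.0225),0])
P=np.array([.611,-.033,.063])
arm.gripper_to(.05)
arm.move_to(P+[0,0,.09],R); arm.servo_line(P,.15); s=arm.state(); print(s["wrist_force"],s["tcp_pos"])
arm.gripper_to(0); s=arm.state(); print(s["finger_gap"],s["grasp_force"],s["wrist_force"])
arm.servo_line(P-.138*c,.12); arm.hold(.1); s=arm.state(); print(s["finger_gap"],s["wrist_force"],s["tcp_pos"])
arm.gripper_to(.05); arm.servo_line(P-.138*c+[0,0,.12],.3)
p=arm.camera("scene"); print(det(p,"drawer_handle")); print(arm.state()["time_s"])
```

```text
[0.24138736 0.41016102 0.69300717] [ 0.61236276 -0.033129    0.06449144]
0.007645429573401962 58.611071705818176 [-1.11739746  0.27239588  4.40795372]
0.00804547093581293 [-1.3580861  -2.65264528  8.31693055] [ 0.47315237 -0.03726654  0.06415373]
[(0.73, [0.6092, 0.0152, 0.0346], [347.0, 202.0]), (0.61, [0.6842, 0.373, 0.0139], [250.0, 277.0])]
9.7583
```

Run:
```python
from h import *
R=Rd(np.pi-1.411); P=np.array([.509,.366,.013])
arm.move_to([.509,.30,.2],R); arm.gripper_to(.055)
p=arm.camera("wrist"); cv2.imwrite("pics/w2.png",p["pixels"])
print(det(p,"rim_lock"))
arm.servo_line(P+[0,0,.08],.3); arm.servo_line(P,.12); s=arm.state(); print(s["wrist_force"],s["tcp_pos"])
arm.gripper_to(0); s=arm.state(); print(s["finger_gap"],s["grasp_force"],s["wrist_force"],s["tcp_pos"])
arm.servo_line(P+[0,0,.19],.2); s=arm.state(); print(s["finger_gap"],s["grasp_force"],s["wrist_force"],s["time_s"])
# over drawer
F=np.array([.6124,.0009,.2]); arm.move_to(F,Rd(np.pi/2+.0225)); arm.hold(.2)
p=arm.camera("wrist"); cv2.imwrite("pics/w3.png",p["pixels"]); np.savez("w3.npz",K=p["intrinsics"],T=p["cam_to_world"])
q=arm.camera("side"); a=q["pixels"][140:250,220:420]
cv2.imwrite("pics/combo.png",np.vstack([p["pixels"][:, :],cv2.resize(a,(363,200))[:, :] if 0 else cv2.copyMakeBorder(cv2.resize(a,(363,200)),0,0,0,277,cv2.BORDER_CONSTANT)]))
s=arm.state(); print(s["finger_gap"],s["tcp_pos"],s["wrist_force"],s["time_s"])
```

```text
[(0.93, [0.6135, 0.4491, 0.0148], [480.0, 18.0]), (0.46, [0.5647, 0.1348, 0.0359], [350.0, 347.0])]
[-0.07416406 -0.06718358  0.01900929] [0.50979238 0.36626928 0.0139549 ]
0.026634130220619397 62.86840796470642 [-1.17943905 -0.89502665  5.79915116] [0.50969791 0.36650205 0.01442963]
0.0264435385982048 61.885879039764404 [ 0.84788472  0.12943926 -3.36919723] 14.2
0.026392107301683898 [0.61238489 0.001757   0.20002344] [ 0.40708808  0.02699429 -3.98426771] 15.9167
```

View pics/combo.png

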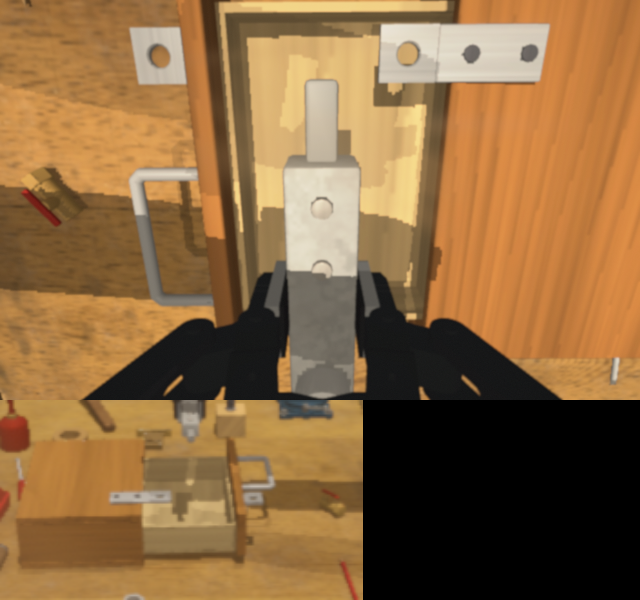

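The lock is held square above the open drawer. The strap hole is at (407,53) and the lug hole at (159,55). Lowering now.

Run:
```python
from h import *
d=np.load("w3.npz"); p=dict(intrinsics=d["K"],cam_to_world=d["T"])
print('hole',ray(p,(407.5,53.5),.103),'lug',ray(p,(159,55),.096))
P=np.array([.6124,.0005,.0])
arm.servo_line(P+[0,0,.042],.15); s=arm.state(); print(s["tcp_pos"],s["wrist_force"]); f0=s["wrist_force"][2]
z=.042
while z>.030:
    z-=.0015; arm.servo_line(P+[0,0,z],.03); arm.hold(.05); s=arm.state(); f=s["wrist_force"][2]
    if f-f0>2.5: break
print(z,s["tcp_pos"],s["wrist_force"])
arm.gripper_to(.045); s=arm.state(); print(s["finger_gap"],s["wrist_force"])
arm.servo_line(P+[0,0,.2],.2)
p=arm.camera("wrist"); cv2.imwrite("pics/w4.png",p["pixels"]); print(det(p,"rim_lock"),arm.state()["time_s"])
```

```text
hole [0.66127893 0.10290758 0.103     ] lug [0.51156857 0.09900489 0.096     ]
[6.13550079e-01 3.08200964e-04 4.33863583e-02] [ 1.04151333  0.1080577  -3.90078113]
0.034499999999999996 [6.13139018e-01 4.55369089e-04 3.54206207e-02] [-0.39154862  0.68862373  0.99261925]
0.04519634652957599 [ 0.45634164  0.34510629 -0.51969207]
[(0.9, [0.612, -0.001, 0.0444], [322.0, 191.0])] 20.0083
```

Run:
```python
from h import *
R=Rd(np.pi/2+.0225); c=np.array([np.cos(.0225),np.sin(.0225),0])
H=np.array([.611,-.033,.063])-.138*c
arm.move_to(H+[0,0,.12],R); arm.servo_line(H,.2); arm.gripper_to(0)
print(arm.state()["finger_gap"])
arm.servo_line(H+.140*c,.12); a=.140
while a<.165:
    a+=.0015; arm.servo_line(H+a*c,.03); arm.hold(.06); s=arm.state(); f=s["wrist_force"]
    print(round(a,4),np.round(f,1),s["tcp_pos"][0].round(4))
    if f[0]<-15: break
arm.gripper_to(.05); arm.servo_line(H+a*c+[0,0,.19],.25)
P=[.655,.03,.22]; arm.move_to(P,R); arm.hold(.3)
p=arm.camera("wrist"); cv2.imwrite("pics/w5.png",p["pixels"]); np.savez("w5.npz",K=p["intrinsics"],T=p["cam_to_world"])
u,v=map(int,pix(p,(.6614,.103,.103))); print(u,v)
cv2.imwrite("pics/w5c.png",cv2.resize(p["pixels"][max(v-50,0):v+50,u-100:u+100],None,fx=4,fy=4,interpolation=cv2.INTER_CUBIC))
print(arm.state()["time_s"])
```

```text
0.007779284866812347
0.1415 [1.  3.9 7.6] 0.6153
0.143 [-0.5  3.8  6.7] 0.6167
0.1445 [-0.4  3.6  6.8] 0.6181
0.146 [-0.4  4.8  7. ] 0.6196
0.1475 [-0.7  3.7  7.3] 0.6211
0.149 [-1.1  3.9  6.8] 0.6226
0.1505 [-0.3  4.2  6.8] 0.6241
0.152 [-5.   4.  10.1] 0.6244
0.1535 [-8.9  4.2 13.6] 0.6244
0.155 [-13.7   2.4  16. ] 0.6244
0.1565 [-17.1   2.8  21. ] 0.6244
332 97
28.6583
```

View pics/w5c.png

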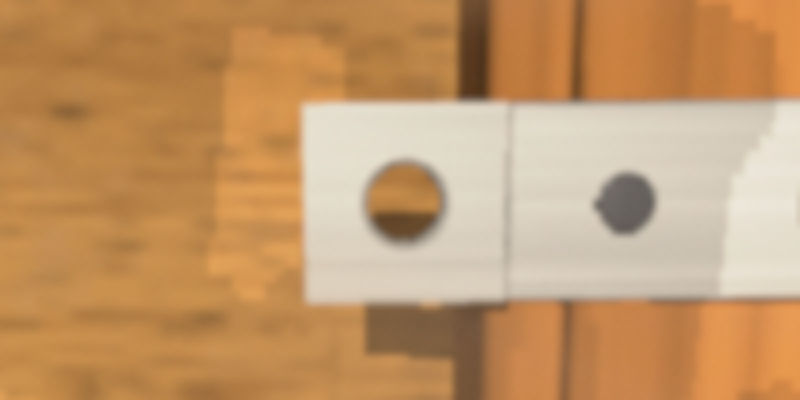

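The drawer is shut: it stopped hard at x=.6244 and the lug is aligned under the strap hole, at crop (404,201). Now the pin.

Run:
```python
from h import *
d=np.load("w5.npz"); q=dict(intrinsics=d["K"],cam_to_world=d["T"])
print('hole',ray(q,(232+404/4-.4,47+201/4-.4),.103))
R=Rd(np.pi/2+.0225)
arm.move_to([.525,-.345,.21],R); arm.hold(.3)
p=arm.camera("wrist"); cv2.imwrite("pics/w6.png",p["pixels"]); np.savez("w6.npz",K=p["intrinsics"],T=p["cam_to_world"])
for n in("lock_pin","pin_block"): print(n,det(p,n))
print(arm.state()["tcp_pos"],arm.state()["time_s"])
```

```text
hole [0.66167552 0.10352222 0.103     ]
lock_pin [(0.77, [0.5284, -0.3551, 0.0845], [324.0, 212.0])]
pin_block [(0.58, [0.5265, -0.3493, 0.0457], [322.0, 191.0])]
[ 0.52519732 -0.34473033  0.21001542] 30.5833
```

View pics/w6.png

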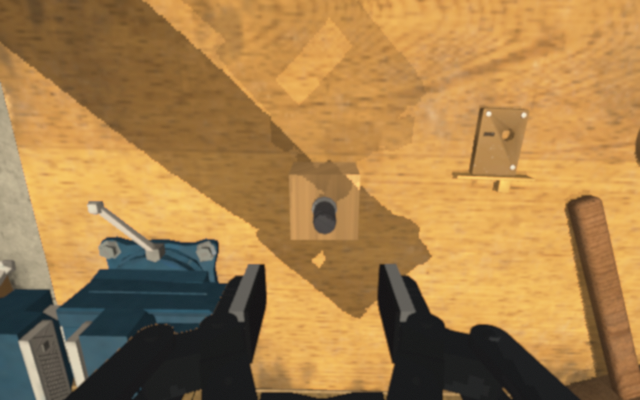

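The block spans (290–358, 163–239) and the pin grip is the dark disc near (325,215). I'll segment it for an accurate centre.

Run:
```python
from h import *
d=np.load("w6.npz"); p=dict(intrinsics=d["K"],cam_to_world=d["T"])
im=cv2.imread("pics/w6.png"); roi=im[185:245,300:350]
hsv=cv2.cvtColor(roi,cv2.COLOR_BGR2HSV)
m=((hsv[...,2]<120)&(hsv[...,1]<110)).astype(np.uint8)
n,l,st,ce=cv2.connectedComponentsWithStats(m)
for i in range(1,n):
    if st[i,4]>30: print(st[i],ce[i]+[300,185])
for v in range(0,60,3): print(185+v,''.join('#' if x else '.' for x in m[v]), roi[v,25])
print('block centre ray', ray(p,(324,201),.05))
for uv in((324,212),(324.5,220),(325,222)):print(uv,ray(p,uv,.088))
for P in((.5284,-.3551,.088),(.527,-.352,.088),(.527,-.352,.055)):print(pix(p,P))
```

```text
[ 13  12  23  37 713] [324.18934081 215.03786816]
185 .................................................. [ 65 108 144]
188 .................................................. [ 64 107 143]
191 .................................................. [ 68 111 148]
194 .................................................. [ 68 112 150]
197 .....................#####........................ [ 86 102 116]
200 ................################.................. [ 88  96 102]
203 ................###################............... [50 53 58]
206 ..............######################.............. [49 52 55]
209 ..............######################.............. [49 51 54]
212 .............#######################.............. [48 50 54]
215 ..............#####################............... [61 62 66]
218 .............#######################.............. [72 75 80]
221 .............#######################.............. [72 76 79]
224 ..............######################.............. [69 72 76]
227 ...............####################............... [71 74 78]
230 .................################................. [70 73 77]
233 .......................####....................... [ 72  89 106]
236 .................................................. [ 87 145 194]
239 .................................................. [ 79 134 179]
242 .................................................. [ 56 105 144]
block centre ray [ 0.52841669 -0.3571834   0.05      ]
(324, 212) [ 0.52806663 -0.35340149  0.088     ]
(324.5, 220) [ 0.52861171 -0.35987726  0.088     ]
(325, 222) [ 0.52903551 -0.3615055   0.088     ]
[324.38317048 214.11581867]
[322.63405047 210.22487442]
[322.51414866 196.98179059]
```

Run:
```python
from h import *
R=Rd(np.pi/2+.0225); P=np.array([.5285,-.361,.068])
d=np.load("w6.npz"); p=dict(intrinsics=d["K"],cam_to_world=d["T"])
print('collar +y edge (expect centre+.011):',ray(p,(324,197),.055))
arm.gripper_to(.05); arm.servo_line(P+[0,0,.06],.2); arm.servo_line(P,.1)
s=arm.state(); print(s["wrist_force"],s["tcp_pos"])
arm.gripper_to(0); s=arm.state(); print(s["finger_gap"],s["grasp_force"],s["wrist_force"],s["tcp_pos"])
arm.servo_line(P+[0,0,.12],.15); s=arm.state(); print(s["finger_gap"],s["wrist_force"])
arm.move_to([.661,.03,.22],R); arm.hold(.2)
s=arm.state(); print(s["tcp_pos"],s["finger_gap"],s["time_s"])
w=arm.camera("wrist"); cv2.imwrite("pics/w7.png",w["pixels"]); np.savez("w7.npz",K=w["intrinsics"],T=w["cam_to_world"])
t=np.array(s["tcp_pos"])
print('expected tip px',pix(w,t-[0,0,.059+.0]),'collar edge',pix(w,t+[0,.011,-.016]))
u,v=pix(w,t-[0,0,.059]); u,v=int(u),int(v)
g=cv2.cvtColor(w["pixels"],cv2.COLOR_BGR2HSV)
for r in range(v-24,v+60,3): print(r,u-30,''.join('#' if g[r,x,1]<80 else '.' for x in range(u-30,u+31)) if r<400 else '')
print(det(w,"lock_pin"))
```

```text
collar +y edge (expect centre+.011): [ 0.52825162 -0.35198725  0.055     ]
[-0.35763673 -0.10303778 -0.55643609] [ 0.52882582 -0.36127769  0.06840493]
0.016182427587467112 58.51349115371704 [-0.82763059  0.80159623  3.19528416] [ 0.52906175 -0.36153389  0.06914941]
0.016285946372089775 [-0.30970342  1.25566913 -0.68160478]
[0.66098315 0.02875503 0.219872  ] 0.01615145062492778 35.2
expected tip px [320.62085055 234.43001282] collar edge [320.84745534 250.21206125]
210 290 .............................................................
213 290 .............................................................
216 290 .............................................................
219 290 .............................................................
222 290 .............................................................
225 290 .............................................................
228 290 .............................................................
231 290 .............................................................
234 290 ...........................##########........................
2
[... 679 characters left out ...]
###################
267 290 #############################################################
270 290 #############################################################
273 290 #############################################################
276 290 #############################################################
279 290 #############################################################
282 290 #############################################################
285 290 #############################################################
288 290 #############################################################
291 290 #############################################################
[(0.94, [0.6616, 0.0328, 0.2279], [322.0, 293.0])]
```

Run:
```python
from h import *
d=np.load("w7.npz"); w=dict(intrinsics=d["K"],cam_to_world=d["T"]); im=cv2.imread("pics/w7.png")
g=cv2.cvtColor(im,cv2.COLOR_BGR2HSV)[...,1]
t=np.array([.66098,.02876,.21987])
for r in range(228,266,1): print(r,''.join('#' if g[r,x]<80 else '.' for x in range(295,350)))
a=np.linspace(0,2*np.pi,721)
for dx,dy in((0,0),(.0005,-.001),(.0005,-.002),(.0005,-.003)):
  for nm,z,r in(('collar',-.019,.011),('tip r3',-.059,.003),('shank top of taper?',-.053,.005)):
    C=np.array([pix(w,t+[dx+r*np.cos(b),dy+r*np.sin(b),z]) for b in a])
    print(dx,dy,nm,'min row',C[:,1].min().round(1),'cols',C[:,0].min().round(1),C[:,0].max().round(1),'rows at ±8,±12:',[C[(abs(C[:,0]-C[:,0].mean()-k)<1)][:,1].min().round(1) for k in(-12,12) if nm=='collar'])
```

```text
228 .......................................................
229 .......................................................
230 .......................................................
231 .......................................................
232 .......................................................
233 ........................######.........................
234 ......................##########.......................
235 .....................############......................
236 ....................##############.....................
237 ....................##############.....................
238 ...................################....................
239 ...................################....................
240 ...................################....................
241 ...................################....................
242 ...................#################...................
243 ..................##################...................
244 ..................##################...................
245 ..................##################...................
246 ................
[... 1497 characters left out ...]
), np.float64(251.8)]
0.0005 -0.001 tip r3 min row 231.3 cols 316.3 326.6 rows at ±8,±12: []
0.0005 -0.001 shank top of taper? min row 232.2 cols 312.6 330.3 rows at ±8,±12: []
0.0005 -0.002 collar min row 251.2 cols 298.2 344.5 rows at ±8,±12: [np.float64(253.7), np.float64(253.8)]
0.0005 -0.002 tip r3 min row 232.8 cols 316.3 326.6 rows at ±8,±12: []
0.0005 -0.002 shank top of taper? min row 233.8 cols 312.6 330.2 rows at ±8,±12: []
0.0005 -0.003 collar min row 253.2 cols 298.2 344.4 rows at ±8,±12: [np.float64(255.6), np.float64(255.7)]
0.0005 -0.003 tip r3 min row 234.4 cols 316.2 326.5 rows at ±8,±12: []
0.0005 -0.003 shank top of taper? min row 235.5 cols 312.6 330.2 rows at ±8,±12: []
```

```bash
cat > ins.py <<'E'
from h import *
R=Rd(np.pi/2+.0225); off=np.zeros(3)
def go(P,rate=.05):
    global off
    arm.servo_line(np.array(P)+off,rate); arm.hold(.05)
def corr(P):
    global off
    for _ in range(2):
        arm.hold(.1); e=np.array(P)-arm.state()["tcp_pos"]; off=off+e*[1,1,0]; arm.servo_line(np.array(P)+off,.03)
E
python3 - <<'E'
import ins; from ins import *
T=np.array([.661,.1053])
arm.move_to([*T,.19],R); P=[*T,.172]; go(P); corr(P); arm.hold(.1)
s=arm.state(); print(ins.off,s["tcp_pos"],s["wrist_force"]); f0=np.array(s["wrist_force"])
z=.165
go([*T,z])
while z>.150:
    z-=.0015; go([*T,z],.04); s=arm.state(); f=np.array(s["wrist_force"])-f0
    print(round(z,4),np.round(f,1),np.round(s["tcp_pos"],4))
    if abs(f).max()>8: break
print(s["time_s"],s["finger_gap"])
E
```

```text
[-5.44648271e-05 -4.77753416e-05  0.00000000e+00] [0.66095934 0.1052375  0.17198548] [ 0.46231243 -0.10577615 -0.48443856]
0.1635 [ 0.5  0.4 -0.3] [0.661  0.1052 0.1635]
0.162 [-0.8  0.8 -0.6] [0.6609 0.1052 0.1619]
0.1605 [ 0.4  0.4 -0.2] [0.6609 0.1052 0.1604]
0.159 [-1.9 -0.6 -0.3] [0.6609 0.1052 0.1589]
0.1575 [-1.1 -0.2 -0.1] [0.6609 0.1052 0.1574]
0.156 [-1.1  0.8 -0.5] [0.6609 0.1053 0.1559]
0.1545 [0.3 0.2 1. ] [0.6609 0.1053 0.1544]
0.153 [-1.7  0.6 -0.5] [0.6609 0.1052 0.1529]
0.1515 [0.1 0.7 0.6] [0.6609 0.1053 0.1514]
0.15 [-1.1  0.3  0. ] [0.6609 0.1052 0.1499]
40.4167 0.016469855958717066
```

The tip has passed through the strap and into the lug without force. I'll seat the pin.

Run:
```python
from ins import *
T=np.array([.66095,.10525]); f0=np.array(arm.state()["wrist_force"])
z=.150
while z>.117:
    z-=.004 if z>.128 else .0012; go([*T,z],.05); s=arm.state(); f=np.array(s["wrist_force"])-f0
    if abs(f).max()>8: break
print(round(z,4),np.round(f,1),np.round(s["tcp_pos"],4))
print(s["time_s"],s["finger_gap"])
```

```text
0.12 [-4.3 -0.1  9. ] [0.6611 0.1053 0.1221]
43.7167 0.01649298007530629
```

Run:
```python
from ins import *
arm.gripper_to(.05); arm.servo_line([.661,.1053,.22],.15); arm.move_to([.60,.05,.28],R); arm.hold(.3)
w=arm.camera("wrist"); cv2.imwrite("pics/w8.png",w["pixels"])
for n in("lock_pin","drawer_handle","lock_case"): print(n,det(w,n))
# grip top expected at z=.141, collar at .108
C=pix(w,(.661,.103,.141)).round().astype(int); g=cv2.cvtColor(w["pixels"],cv2.COLOR_BGR2HSV)[...,2]
print(C)
for r in range(C[1]-36,C[1]+24,3): print(r,''.join('#' if g[r,x]<110 else '.' for x in range(C[0]-35,C[0]+35)))
p=arm.camera("side")
for n in("padlock","big_nut","rim_lock","lock_case","lock_pin"): print(n,det(p,n,.4))
s=arm.state(); print(s["time_s"],s["wrist_force"])
```

```text
lock_pin [(0.59, [0.6584, 0.1082, 0.1426], [403.0, 122.0])]
drawer_handle [(0.72, [0.6775, 0.0221, 0.0764], [399.0, 204.0])]
lock_case [(0.62, [0.6873, -0.2769, 0.0049], [377.0, 384.0])]
[405 129]
93 .........................##################...........................
96 ........................##################............................
99 ........................##################............................
102 ......................................................................
105 ......................................................................
108 ......................................................................
111 ......................................................................
114 ......................................................................
117 ......................################................................
120 ....................##########........................................
123 ....#..............########...........................................
126 ..................########............................................
129 ..
[... 191 characters left out ...]
...........................
138 ............................######....................................
141 ......................................................................
144 .........................##############...............................
147 ..................................####................................
150 ......................................................................
padlock [(0.63, [0.5301, -0.3322, 0.0392], [346.0, 151.0]), (0.46, [0.6807, 0.3812, 0.0137], [298.0, 276.0])]
big_nut []
rim_lock [(0.56, [0.6015, 0.4844, 0.017], [329.0, 303.0])]
lock_case [(0.66, [0.6829, -0.3335, 0.0105], [306.0, 159.0])]
lock_pin []
46.25 [ 0.44685416 -0.16766542 -0.20701067]
```

```bash
python3 -c "
from bench import arm
print(arm.job_done())"
```

```text
the job is handed in; nothing more can be done
None
```

I handed the job in at about 46 s: the larger rim lock is on the drawer floor, the drawer is shut, and the pin is down through strap and lug with its collar on the strap. The lock case and padlock still showed about where they started; the nut wasn't detected in the last pictures, though nothing went near it.

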